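# Fit the pressure gauge to the bench air coupler

## Robot

A 7-joint arm with a two-finger parallel gripper is mounted at the origin on the work surface. World frame = base frame: x ahead of the robot, y to its left, z up, the work surface at z = 0. Lengths are in m, angles in rad, forces in N, time in s.
With the tool pointing down it reaches from about 0.425 to 0.875 m from the base axis. Payload 8.4 kg.
Tool frame: the origin (TCP) lies at the very end of the fingers, on their centre line; the grasp point (between the pads) lies 19 mm behind it; z points along the fingers, x is the direction in which the jaws open and shut, and the axes are right-handed (so a half turn about z gives the same grasp; the last joint's range is limited). The gripper opens to 85 mm and grips with 20 to 120 N. Pads are 22 mm wide; open, the fingers measure 114 mm over their backs; the gripper's body (76 mm by 85 mm) begins 54 mm behind the grasp point. The pads swing forward as they close: fully open they stand 13 mm farther back than shut.
Start: joints at [-1.277, 0.333, 0.04, 1.465, -0.013, 1.343, -0.059], TCP at [0.249, 0.6, 0.231] pointing down, gripper open.
Joint ranges: [-2.58, 2.58], [-0.38, 2.09], [-1.3, 1.39], [0.25, 2.4], [-1.5, 4.64], [0.08, 2.09], [-2.65, 2.65]. Speed limits (rad/s): [2.22, 2.22, 2.79, 2.79, 3.14, 3.14, 3.14].

## Interface

Orientations are given as a rotation vector (axis times angle).
In Python, from workcell import arm, eyes, order gives the robot as it stands. The module is installed in compiled form; this text tells all that it offers.
- The arm moves only by the tool apply_moves, never from a script. Its argument "steps" is a list of rows, each an object of numbers: "x", "y", "z": the shift along the tool's x, y, z in m; "turn": the turn about the tool's z in degrees. A call has 1 to 5 rows; each row is the pose to reach, as a shift and turn from the pose commanded when the call began, along the tool's axes at that moment; what a row does not reach only later rows make up. A row lasts 1/8 s, in which the tool goes at most 62.5 mm and 10.7 degrees, less where a joint would pass 70% of its speed; a pose out of reach is approached as far as the arm can. A call with a gripper value outside its range is refused whole. "gripper" is the finger opening in m, from 0 to 0.0854, set as the call begins (left out, the last holds). The fingers move at their own pace and stop on an object; the grip force is fixed at half the most. Time passes only in rows, so rows that repeat a pose let the fingers close. It gives the time, the measured TCP pose, the force and the opening at its end, in the units of the state.
- arm.state(): the state, without advancing time (a new reading comes with each control period).
- eyes.snapshot(name): name is "scene" or "top" or "wrist"; returns a dict with "image" (384x512x3 uint8, red, green, blue), "depth" (384x512 float32, m along the optical axis (not along the pixel's ray), 0 where there is no reading), "fx", "fy", "cx", "cy" (pixels), "T" (4x4, takes a point from camera to world coordinates); the wrist camera has in their place "tool_from_camera" (4x4, takes a point from camera to tool coordinates, whose origin is the TCP and whose axes are the tool frame's). Camera axes: x right, y up, looking along -z (the intrinsics and any distortion apply to the point x, -y, -z); pixel columns grow to the right and rows downward; lengths in m; the calibration is good to about 2 mm. The wrist camera is an equidistant fisheye: a pixel r from the principal point sees the ray r / f radians off the axis. A picture is of the moment at which its call begins: read the wrist's pose just before it.
- order.close_job(): hands the job in, once; it reports no verdict.
Trained networks look in the newest picture that a camera, given by its name, has taken for a name from the list of things; names that differ only in an ending like _2 or _b are one class to them, and where a whole thing is asked for, a point or a joint stands for the part that bears it (a point fixed in the world has none). Each returns a list of dicts, best first, with "conf" (0 to 1); they miss things now and then, are a little off and sometimes report something else, mostly with a low value. They report only what shows in the picture. A call takes as long as a camera call.
- eyes.regions_of(camera, query): "region" (384x512 bool, what is visible of it) and "xy" ([column, row] in pixels, amid what is visible of it).
The state is a dict: "t": time; "q": joint angles; "dq": joint speeds; "tau": joint torques, N m; "tool_pos": TCP position; "tool_rot": TCP orientation; "contact_force": force on the tool from outside, world axes, zero at the start; "torque": the same for the moment, N m; "grip_width": finger opening in m.
Only numpy, scipy, OpenCV 4.12 (cv2) and the standard library are available. Lean on these libraries where they do the work, as an engineer would, in place of code of your own. Each camera call takes 0.05 s, during which the arm holds its last target.

## Task

Pull the spring sleeve of the bench air coupler down until it clicks and stays down by itself, then take the pressure gauge from its wooden stand and press its plug gently into the coupler until the sleeve springs back up and locks it. Let go and leave the gauge standing upright, fully home and locked; do not disturb the jar, the bowl or the brush, and do not go on pressing hard once the plug is home.

Things in the scene. Friction and masses are not known exactly. Their poses are not given: they have to be found in the camera images.
- coupler: Air coupler, fixed, mouth up. Origin on the bench under its vertical axis, z up. Square aluminium foot 100 x 100 x 28 high with a 36 long pipe stub on its +y side; above it a neck with a round steel sliding sleeve (sleeve, sleeve_top) and, in the middle, the dark steel mouth (mouth). A push on the gauge of over about 20 N (contact forces adding up to 40 N) spoils it.
- mouth (a point): Centre of the coupler's mouth rim, on the axis, 100 above the bench, fixed. A funnel 28 wide at the rim narrows within 6 to a bore of 22. While the sleeve is up two latch heads close the bore about 13 to 33 below the rim and no plug goes in; once the sleeve is latched down a plug goes in.
- bore (a point): Point on the bore's axis, 40 above the bench. With the sleeve latched down the plug meets spring load (up to 8 to 13 N) and trips the latch when its nose is 54 to 40 above the bench: this depth differs by 14 and cannot be seen, so press slowly until the sleeve snaps up. A firm seat (25 N per mm) lies 1.5 deeper. Once locked the gauge rises about 5 against the latch (nose at 59 to 45).
- sleeve (a joint): How far the sleeve is pulled down, m: 0 fully up, 0.0245 lower stop. Slides vertically; a spring pushes it up with 4 N at 0, 10 N at the stop. Pulled past the hidden latch (7 to 22 mm down, differs, always before the stop) it stays down by itself when let go, resting 7 to 22 mm down. It springs back up to 0 by itself when the plug trips the latch.
- sleeve_top (a point): Centre of the sleeve's top edge, on the coupler's axis, 98 above the bench when the sleeve is up; moves with it. Below it a knurled cylinder 46 in diameter, 30 high (grip here from above), then a flange 62 in diameter, 8 thick, whose upper face lies 30 below this point and can be pushed down by the fingertips. Only the mouth rim stands above, 2 higher when the sleeve is up.
- gauge: Pressure gauge, loose, 0.18 to 0.29 kg, upright, dial up, plug in the stand's hole. Origin at the plug's flat lower end (nose), on the axis, z up. Upwards: rounded nose with a flat of 10; brass plug 20 in diameter from 10 with a tapered groove 11 in diameter from 22 to 43; collar 27 in diameter from 69 to 75; steel case 50 in diameter from 75 to 103 (grip here). Yaw does not matter.
- gauge_dial (a point): Centre of the gauge's dial, top of the case, 103 above the nose.
- stand: Light wooden block 100 x 100 x 60 high, fixed. Origin under its centre, on the bench. A round hole of 23 in the middle of its top, 50 deep, holds the gauge's plug; the nose stands on the hole's floor 10 above the bench, so that the case begins 25 above the block.
- bottle: Bystander: amber glass jar with a black cap, 60 in diameter, 120 high. Origin at the centre of its underside.
- pot: Bystander: terracotta bowl 90 in diameter, 60 high. Origin at the centre of its underside.
- brush: Bystander: a brush lying on the bench. Origin at its underside.

How it is judged:
By the outcome, as a careful person would: the job done as asked, in the order asked, and still so for the second after the job is handed in, with the robot touching nothing.
It also fails if it takes over 61 s, if anything falls off the work surface, if the arm or the gripper's body presses on something with over 40 N, if the wrist force passes 120 N, or if a joint passes its speed limit or range.

## Working session

There is one attempt and no reset: what is moved stays moved. The work goes in short steps, Python scripts to look and compute and a tool call to move; the robot and the scene stay as the last step left them, time stands still between calls to the robot, and variables do not carry over. Pictures are saved under pics/ and viewed, and the job is handed in when it is done.

Besides the shell and the picture viewer there is one more tool, called by a JSON object that holds its "method" and its "body", one argument or row to a line. apply_moves: Moves the arm, as the interface text tells. Its arguments: {"type":"object","properties":{"steps":{"type":"array"},"gripper":{"type":"number"}},"required":["steps"]}

```bash
mkdir -p pics
cat > h.py <<'E'
import numpy as np, cv2
from workcell import arm, eyes, order
from scipy.spatial.transform import Rotation as R
def save(s,n): cv2.imwrite('pics/'+n+'.png', s['image'][:,:,::-1])
def cloud(s,mask=None):
    d=s['depth']; v,u=np.nonzero((d>0) if mask is None else (mask&(d>0)))
    z=d[v,u]; P=np.stack([(u-s['cx'])/s['fx']*z,-(v-s['cy'])/s['fy']*z,-z,np.ones_like(z)])
    return (s['T']@P)[:3].T,u,v
E
python3 - <<'E'
from h import *
st=arm.state(); print({k:np.round(v,4) for k,v in st.items()})
for c in ['scene','top']:
    s=eyes.snapshot(c); save(s,c+'0')
    print(c,s['fx'],s['cx'],s['cy'],np.round(s['T'],3).tolist())
    for n in ['coupler','sleeve','gauge','stand','bottle','pot','brush','mouth','gauge_dial']:
        try: r=eyes.regions_of(c,n)
        except Exception as e: print(n,e); continue
        for o in r[:2]:
            P,u,v=cloud(s,o['region'])
            if len(P): print(n,round(o['conf'],2),np.round(o['xy']),len(P),'med',np.round(np.median(P,0),3),'min',np.round(np.percentile(P,2,axis=0),3),'max',np.round(np.percentile(P,98,axis=0),3))
E
```

```text
{'t': np.float64(0.0), 'q': array([-1.2772,  0.3339,  0.0399,  1.4663, -0.0134,  1.3433, -0.0585]), 'dq': array([-0.0009,  0.0005,  0.0016, -0.0005,  0.0007, -0.0011,  0.0021]), 'tau': array([-5.00000e-04, -6.58570e+01,  1.36500e+00, -4.05549e+01,
        1.68000e-02,  1.28000e-02,  1.00000e-04]), 'tool_pos': array([0.2487, 0.6001, 0.2304]), 'tool_rot': array([ 2.6114e+00,  1.7447e+00, -2.0000e-03]), 'contact_force': array([ 0.0828, -0.2914,  0.4447]), 'torque': array([-0.009 , -0.0085,  0.0009]), 'grip_width': np.float64(0.0855)}
scene 378.53157683524057 258.1498971170409 190.73443533022024 [[0.182, -0.695, 0.696, 1.287], [0.983, 0.124, -0.134, -0.124], [0.007, 0.709, 0.706, 0.798], [0.0, 0.0, 0.0, 1.0]]
coupler 0.88 [195. 209.] 1427 med [ 0.58  -0.156  0.029] min [ 0.531 -0.209  0.008] max [ 0.615 -0.086  0.1  ]
sleeve 0.8 [195. 199.] 315 med [ 0.579 -0.162  0.074] min [ 0.55  -0.191  0.045] max [ 0.59  -0.135  0.1  ]
gauge 0.81 [325. 178.] 280 med [0.58  0.192 0.113] min [0.55  0.172 0.081] max [0.594 0.214 0.116]
gauge 0.19 [110. 241.] 855 med [ 0.636 -0.388  0.018] min [ 0.508 -
[... 1404 characters left out ...]
2 med [0.568 0.183 0.059] min [0.515 0.139 0.005] max [0.623 0.243 0.088]
bottle 0.92 [256. 156.] 400 med [ 0.69  -0.006  0.118] min [ 0.668 -0.032  0.037] max [0.719 0.018 0.124]
bottle 0.24 [190. 206.] 1219 med [0.568 0.185 0.059] min [ 0.515  0.137 -0.002] max [0.624 0.249 0.096]
pot 0.64 [116. 192.] 825 med [0.616 0.392 0.025] min [0.575 0.342 0.   ] max [0.654 0.423 0.061]
brush 0.77 [392. 182.] 832 med [ 0.623 -0.391  0.017] min [ 0.51  -0.415 -0.001] max [ 0.697 -0.37   0.024]
mouth 0.7 [314. 204.] 1435 med [ 0.563 -0.153  0.028] min [ 0.513 -0.212  0.012] max [ 0.61  -0.084  0.099]
gauge_dial 0.85 [182. 206.] 275 med [0.57  0.192 0.112] min [0.548 0.17  0.105] max [0.591 0.213 0.117]
```

Run:
```python
from h import *
for c in ['scene','top']:
    s=eyes.snapshot(c)
    P,u,v=cloud(s)
    for n,cx,cy,r,z0,z1 in [('sleevetop',.565,-.162,.04,.09,.11),('dial',.57,.192,.04,.1,.13),('flange',.565,-.162,.05,.055,.075)]:
        m=(abs(P[:,2]-(z0+z1)/2)<(z1-z0)/2)&(np.hypot(P[:,0]-cx,P[:,1]-cy)<r)
        Q=P[m]
        if len(Q)>5:
            e=cv2.minEnclosingCircle(Q[:,:2].astype(np.float32)); print(c,n,len(Q),np.round(np.median(Q,0),4),np.round(e[0],4),round(e[1],4),(Q.min(0)+Q.max(0)).round(4)/2)
    if c=='top':
        im=cv2.resize(s['image'][150:260,130:400],None,fx=2.9,fy=2.9,interpolation=cv2.INTER_CUBIC); cv2.imwrite('pics/topc.png',im[:,:,::-1])
```

```text
scene sleevetop 173 [ 0.5632 -0.1615  0.0972] [ 0.5621 -0.1604] 0.024 [ 0.56275 -0.1608   0.0962 ]
scene dial 239 [0.5756 0.1927 0.1137] [0.5701 0.1959] 0.0259 [0.5719  0.1947  0.10925]
scene flange 156 [ 0.5798 -0.1603  0.0683] [ 0.5618 -0.1613] 0.0313 [ 0.5686 -0.1612  0.0677]
top sleevetop 161 [ 0.5603 -0.1635  0.0971] [ 0.5605 -0.1635] 0.023 [ 0.56015 -0.16375  0.0978 ]
top dial 284 [0.5704 0.1922 0.1124] [0.5699 0.1932] 0.025 [0.57065 0.19235 0.10945]
top flange 171 [ 0.5607 -0.1562  0.0668] [ 0.5611 -0.1637] 0.0311 [ 0.5606  -0.1645   0.06495]
```

View pics/scene0.png

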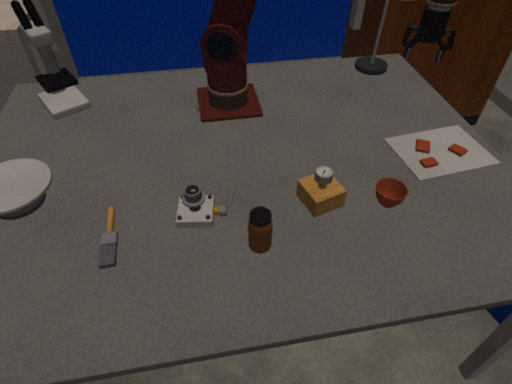

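View pics/topc.png

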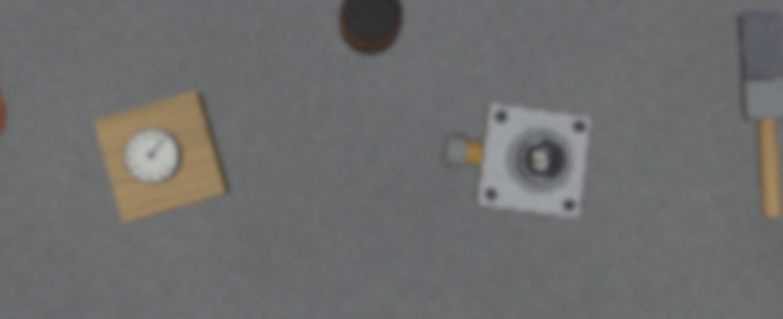

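The scene view shows the coupler at (195,205), the gauge in its stand at (322,180), the jar at (260,230), the bowl at (390,194) and the brush at (109,240). The coupler axis is at about (0.561,-0.162) and the gauge at about (0.570,0.193). I'll move above the coupler first.

{"method": "apply_moves", "body": {
  "steps": [
    {"x": -0.042,"y": 0.042,"turn": -5},
    {"x": -0.085,"y": 0.084,"turn": -12},
    {"x": -0.127,"y": 0.126,"turn": -22.5},
    {"x": -0.17,"y": 0.168,"turn": -22.5},
    {"x": -0.212,"y": 0.21,"turn": -22.5}
  ]
}}

```text
$.steps[0]: bad value
```

{"method": "apply_moves", "body": {
  "steps": [
    {"x": -0.042,"y": 0.042,"z": 0,"turn": -5},
    {"x": -0.085,"y": 0.084,"z": 0,"turn": -12},
    {"x": -0.127,"y": 0.126,"z": 0,"turn": -22.5},
    {"x": -0.17,"y": 0.168,"z": 0,"turn": -22.5},
    {"x": -0.212,"y": 0.21,"z": 0,"turn": -22.5}
  ]
}}

```text
t: 1.72
tool_pos: [0.3623, 0.3223, 0.2316]
tool_rot: [-2.222, -2.221, -0.001]
contact_force: [0.9, -0.2, 0.6]
grip_width: 0.0856
```

{"method": "apply_moves", "body": {
  "steps": [
    {"x": -0.055,"y": 0.023,"z": 0,"turn": 0},
    {"x": -0.11,"y": 0.046,"z": 0,"turn": 0},
    {"x": -0.165,"y": 0.069,"z": 0,"turn": 0},
    {"x": -0.22,"y": 0.092,"z": 0,"turn": 0},
    {"x": -0.275,"y": 0.115,"z": 0,"turn": 0}
  ]
}}

```text
t: 2.35
tool_pos: [0.4771, 0.0474, 0.2317]
tool_rot: [2.221, 2.221, 0.002]
contact_force: [1.9, 1.1, 0.1]
grip_width: 0.0854
```

{"method": "apply_moves", "body": {
  "steps": [
    {"x": -0.055,"y": 0.023,"z": 0,"turn": 0},
    {"x": -0.11,"y": 0.046,"z": 0,"turn": 0},
    {"x": -0.165,"y": 0.069,"z": 0,"turn": 0},
    {"x": -0.209,"y": 0.084,"z": 0,"turn": 0},
    {"x": -0.209,"y": 0.084,"z": 0,"turn": 0}
  ]
}}

```text
t: 2.98
tool_pos: [0.5604, -0.1643, 0.2313]
tool_rot: [2.227, 2.214, -0.003]
contact_force: [0.3, 0.4, -0.0]
grip_width: 0.0855
```

```bash
cat >> h.py <<'E'
def wrist(name=None):
    st=arm.state(); s=eyes.snapshot('wrist')
    if name: save(s,name)
    T=np.eye(4); T[:3,:3]=R.from_rotvec(st['tool_rot']).as_matrix(); T[:3,3]=st['tool_pos']
    s['TW']=T@np.array(s['tool_from_camera']); s['st']=st
    return s
def wcloud(s,mask=None):
    d=s['depth']; v,u=np.nonzero((d>0) if mask is None else (mask&(d>0)))
    z=d[v,u]; a=(u-s['cx'])/s['fx']; b=(v-s['cy'])/s['fy']; r=np.hypot(a,b)+1e-9
    k=np.tan(r)/r
    P=np.stack([a*k*z,-b*k*z,-z,np.ones_like(z)])
    return (s['TW']@P)[:3].T,u,v
def circ(P,cx,cy,r,z0,z1,it=3):
    for _ in range(it):
        m=(P[:,2]>z0)&(P[:,2]<z1)&(np.hypot(P[:,0]-cx,P[:,1]-cy)<r); Q=P[m]
        if len(Q)<6: return None
        e=cv2.minEnclosingCircle(Q[:,:2].astype(np.float32)); cx,cy=e[0]
    return len(Q),np.round(np.median(Q,0),4),np.round(e[0],4),round(e[1],4)
E
python3 - <<'E'
from h import *
s=wrist('w1'); print({k:np.round(s['st'][k],4) for k in('t','tool_pos','tool_rot')}); print(s['fx'],s['fy'],s['cx'],s['cy'],np.round(s['tool_from_camera'],3).tolist())
P,u,v=wcloud(s)
for a in [(.561,-.162,.035,.092,.105),(.561,-.162,.045,.06,.075)]: print(circ(P,*a))
E
```

```text
{'t': np.float64(2.975), 'tool_pos': array([ 0.5604, -0.1643,  0.2313]), 'tool_rot': array([ 2.227 ,  2.2135, -0.0031])}
297.3186396354542 297.3186396354542 255.3517329509347 193.96586157153536 [[1.0, -0.0, 0.0, 0.001], [0.0, -0.954, -0.3, -0.077], [0.0, 0.3, -0.954, -0.142], [0.0, 0.0, 0.0, 1.0]]
(1166, array([ 0.5607, -0.1622,  0.0976]), array([ 0.5591, -0.1617]), 0.0229)
(869, array([ 0.5444, -0.161 ,  0.0678]), array([ 0.5588, -0.1616]), 0.031)
```

View pics/w1.png

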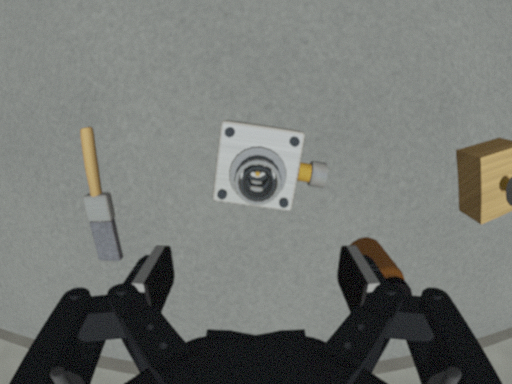

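The wrist view shows the sleeve and mouth at (258,175), between the fingers. I'll descend and measure again.

{"method": "apply_moves", "body": {
  "steps": [
    {"x": 0.002,"y": 0,"z": 0.04,"turn": 0},
    {"x": 0.002,"y": 0,"z": 0.08,"turn": 0},
    {"x": 0.002,"y": 0,"z": 0.105,"turn": 0},
    {"x": 0.002,"y": 0,"z": 0.105,"turn": 0}
  ]
}}

```text
t: 3.52
tool_pos: [0.5594, -0.156, 0.1248]
tool_rot: [-2.217, -2.221, 0.003]
contact_force: [-0.4, -0.2, 0.3]
grip_width: 0.0854
```

Run:
```python
from h import *
for i in range(2):
    s=wrist('w2'); print({k:np.round(s['st'][k],4) for k in('t','tool_pos','tool_rot')})
    P,u,v=wcloud(s)
    for a in [(.56,-.162,.035,.092,.105),(.56,-.162,.045,.06,.075)]: print(circ(P,*a))
```

```text
{'t': np.float64(3.525), 'tool_pos': array([ 0.5594, -0.156 ,  0.1248]), 'tool_rot': array([-2.2174, -2.2211,  0.0027])}
(2779, array([ 0.5597, -0.1619,  0.0975]), array([ 0.5588, -0.1619]), 0.0233)
(1898, array([ 0.5427, -0.1603,  0.0677]), array([ 0.5582, -0.1619]), 0.031)
{'t': np.float64(3.575), 'tool_pos': array([ 0.5604, -0.1566,  0.1264]), 'tool_rot': array([-2.2193e+00, -2.2221e+00,  4.0000e-04])}
(2764, array([ 0.5599, -0.1619,  0.0976]), array([ 0.5588, -0.162 ]), 0.0234)
(1861, array([ 0.5428, -0.1602,  0.0677]), array([ 0.5584, -0.1619]), 0.0311)
```

View pics/w2.png

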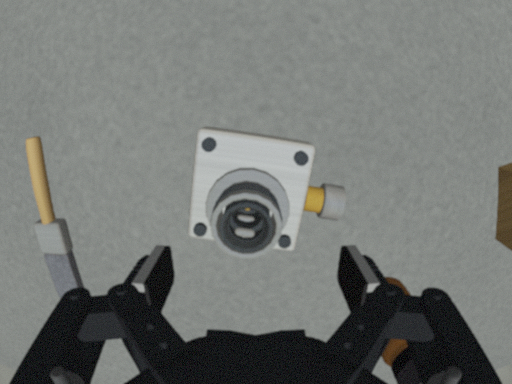

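{"method": "apply_moves", "body": {
  "steps": [
    {"x": -0.0055,"y": 0,"z": 0,"turn": 0},
    {"x": -0.0055,"y": 0,"z": 0.025,"turn": 0},
    {"x": -0.0055,"y": 0,"z": 0.052,"turn": 0},
    {"x": -0.0055,"y": 0,"z": 0.052,"turn": 0}
  ]
}}

```text
t: 4.12
tool_pos: [0.5598, -0.1633, 0.0737]
tool_rot: [-2.221, -2.22, 0.002]
contact_force: [-0.8, 0.3, 0.3]
grip_width: 0.0853
```

Run:
```python
from h import *
s=wrist('w3'); print({k:np.round(s['st'][k],4) for k in('t','tool_pos','tool_rot','contact_force')})
P,u,v=wcloud(s)
for a in [(.56,-.162,.035,.092,.105),(.56,-.162,.045,.06,.075)]: print(circ(P,*a))
```

```text
{'t': np.float64(4.125), 'tool_pos': array([ 0.5598, -0.1633,  0.0737]), 'tool_rot': array([-2.2207e+00, -2.2201e+00,  2.1000e-03]), 'contact_force': array([-0.761 ,  0.264 ,  0.2756])}
(4747, array([ 0.5582, -0.1618,  0.0976]), array([ 0.5588, -0.1622]), 0.0234)
(3324, array([ 0.541 , -0.1617,  0.0677]), array([ 0.5581, -0.1616]), 0.0311)
```

View pics/w3.png

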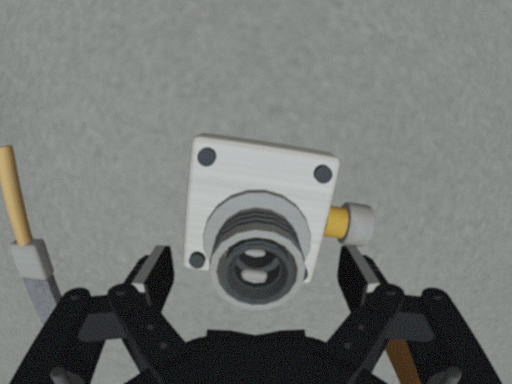

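The sleeve at (257,270) sits centred between the fingers, so I'll close on it.

{"method": "apply_moves", "body": {
  "steps": [
    {"x": 0,"y": 0,"z": 0,"turn": 0},
    {"x": 0,"y": 0,"z": 0,"turn": 0},
    {"x": 0,"y": 0,"z": 0,"turn": 0},
    {"x": 0,"y": 0,"z": 0,"turn": 0},
    {"x": 0,"y": 0,"z": 0,"turn": 0}
  ],
  "gripper": 0.04
}}

```text
t: 4.8
tool_pos: [0.5612, -0.1629, 0.0748]
tool_rot: [2.221, 2.222, 0.002]
contact_force: [1.4, 3.3, 5.3]
grip_width: 0.0444
```

{"method": "apply_moves", "body": {
  "steps": [
    {"x": 0,"y": 0,"z": 0.001,"turn": 0},
    {"x": 0,"y": 0,"z": 0.002,"turn": 0},
    {"x": 0,"y": 0,"z": 0.003,"turn": 0}
  ]
}}

```text
t: 5.18
tool_pos: [0.5612, -0.1629, 0.0717]
tool_rot: [2.221, 2.222, 0.001]
contact_force: [1.2, 3.2, 5.7]
grip_width: 0.044
```

{"method": "apply_moves", "body": {
  "steps": [
    {"x": 0,"y": 0,"z": 0.002,"turn": 0},
    {"x": 0,"y": 0,"z": 0.004,"turn": 0},
    {"x": 0,"y": 0,"z": 0.006,"turn": 0},
    {"x": 0,"y": 0,"z": 0.008,"turn": 0},
    {"x": 0,"y": 0,"z": 0.01,"turn": 0}
  ]
}}

```text
t: 5.8
tool_pos: [0.5612, -0.1629, 0.0616]
tool_rot: [2.221, 2.221, 0.001]
contact_force: [1.4, 4.5, 6.4]
grip_width: 0.0439
```

{"method": "apply_moves", "body": {
  "steps": [
    {"x": 0,"y": 0,"z": 0.002,"turn": 0},
    {"x": 0,"y": 0,"z": 0.004,"turn": 0},
    {"x": 0,"y": 0,"z": 0.006,"turn": 0}
  ]
}}

```text
t: 6.18
tool_pos: [0.5612, -0.163, 0.0557]
tool_rot: [2.221, 2.221, 0.002]
contact_force: [1.3, 4.4, 7.9]
grip_width: 0.044
```

Run:
```python
from h import *
s=wrist('w4'); print({k:np.round(s['st'][k],4) for k in('t','tool_pos','contact_force')})
P,u,v=wcloud(s)
r=np.hypot(P[:,0]-.56,P[:,1]+.162)
for a,b in [(0.012,0.015),(.017,.022),(.026,.03)]:
    m=(r>a)&(r<b)&(P[:,2]>.03); print(a,b,m.sum(),np.round(np.percentile(P[m,2],[10,50,90]),4))
```

```text
{'t': np.float64(6.175), 'tool_pos': array([ 0.5612, -0.163 ,  0.0557]), 'contact_force': array([1.3213, 4.4351, 7.9134])}
0.012 0.015 3173 [0.0771 0.1    0.1453]
0.017 0.022 3067 [0.0759 0.0928 0.154 ]
0.026 0.03 5234 [0.0475 0.1275 0.1511]
```

View pics/w4.png

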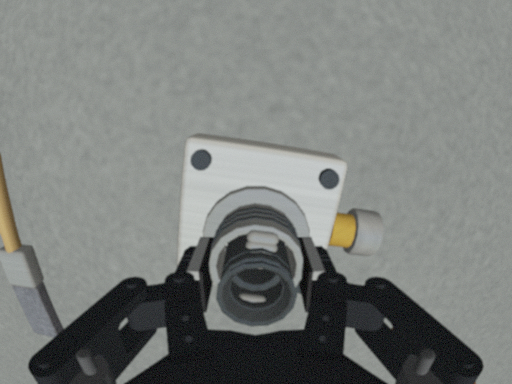

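The sleeve is following and the mouth stands well proud of it at (257,295). I'll pull on to about 23.5 mm.

{"method": "apply_moves", "body": {
  "steps": [
    {"x": 0,"y": 0,"z": 0.001,"turn": 0},
    {"x": 0,"y": 0,"z": 0.002,"turn": 0},
    {"x": 0,"y": 0,"z": 0.003,"turn": 0},
    {"x": 0,"y": 0,"z": 0.004,"turn": 0}
  ]
}}

```text
t: 6.72
tool_pos: [0.5612, -0.1629, 0.0519]
tool_rot: [2.221, 2.221, 0.002]
contact_force: [0.9, 5.2, 9.5]
grip_width: 0.0438
```

{"method": "apply_moves", "body": {
  "steps": [
    {"x": 0,"y": 0,"z": 0.0005,"turn": 0},
    {"x": 0,"y": 0,"z": 0.001,"turn": 0}
  ]
}}

```text
t: 6.98
tool_pos: [0.5613, -0.163, 0.0515]
tool_rot: [2.221, 2.221, 0.002]
contact_force: [-2.5, 5.9, 18.9]
grip_width: 0.044
```

The force rose to 19 N, so this is the lower stop. I'll back off 1 mm and open.

{"method": "apply_moves", "body": {
  "steps": [
    {"x": 0,"y": 0,"z": -0.001,"turn": 0},
    {"x": 0,"y": 0,"z": -0.001,"turn": 0}
  ]
}}

```text
t: 7.22
tool_pos: [0.5612, -0.163, 0.052]
tool_rot: [2.221, 2.221, 0.002]
contact_force: [1.3, 4.1, 8.2]
grip_width: 0.0437
```

{"method": "apply_moves", "body": {
  "steps": [
    {"x": 0,"y": 0,"z": 0,"turn": 0},
    {"x": 0,"y": 0,"z": 0,"turn": 0},
    {"x": 0,"y": 0,"z": 0,"turn": 0},
    {"x": 0,"y": 0,"z": 0,"turn": 0}
  ],
  "gripper": 0.0854
}}

```text
t: 7.72
tool_pos: [0.5601, -0.1634, 0.0509]
tool_rot: [-2.221, -2.221, 0.001]
contact_force: [0.5, -0.2, 0.0]
grip_width: 0.0853
```

{"method": "apply_moves", "body": {
  "steps": [
    {"x": 0,"y": 0,"z": -0.03,"turn": 0},
    {"x": 0,"y": 0,"z": -0.08,"turn": 0},
    {"x": 0,"y": 0,"z": -0.13,"turn": 0},
    {"x": 0,"y": 0,"z": -0.175,"turn": 0},
    {"x": 0,"y": 0,"z": -0.175,"turn": 0}
  ]
}}

```text
t: 8.35
tool_pos: [0.5622, -0.1641, 0.2298]
tool_rot: [2.219, 2.218, 0.006]
contact_force: [0.0, 0.7, -1.0]
grip_width: 0.0857
```

Run:
```python
from h import *
s=wrist('w5'); print({k:np.round(s['st'][k],4) for k in('t','tool_pos','contact_force')})
P,u,v=wcloud(s)
for a in [(.56,-.162,.035,.096,.105),(.56,-.162,.035,.07,.094),(.56,-.162,.045,.04,.066)]: print(circ(P,*a))
```

```text
{'t': np.float64(8.35), 'tool_pos': array([ 0.5622, -0.1641,  0.2298]), 'contact_force': array([ 0.0251,  0.7162, -1.0243])}
(397, array([ 0.5606, -0.1618,  0.0992]), array([ 0.5589, -0.1616]), 0.0167)
(968, array([ 0.5526, -0.1618,  0.0878]), array([ 0.558 , -0.1617]), 0.0233)
(876, array([ 0.5454, -0.1621,  0.0586]), array([ 0.5589, -0.1617]), 0.031)
```

View pics/w5.png

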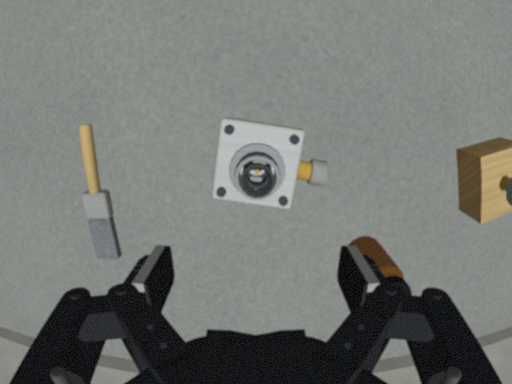

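The wrist view shows the mouth rim at (257,175) now proud of the sleeve. The flange is at 58.6 mm instead of 68, so the sleeve is about 9.5 mm down by itself, which means it is latched. Next is the gauge.

{"method": "apply_moves", "body": {
  "steps": [
    {"x": 0.055,"y": 0.002,"z": 0,"turn": 0},
    {"x": 0.11,"y": 0.004,"z": 0,"turn": 0},
    {"x": 0.165,"y": 0.006,"z": 0,"turn": 0},
    {"x": 0.22,"y": 0.008,"z": 0,"turn": 0},
    {"x": 0.275,"y": 0.009,"z": 0,"turn": 0}
  ]
}}

```text
t: 9.02
tool_pos: [0.5687, 0.1134, 0.2247]
tool_rot: [-2.221, -2.221, 0.003]
contact_force: [-0.0, 0.2, -0.3]
grip_width: 0.0857
```

{"method": "apply_moves", "body": {
  "steps": [
    {"x": 0.05,"y": 0,"z": 0,"turn": 0},
    {"x": 0.081,"y": 0,"z": 0,"turn": 0},
    {"x": 0.081,"y": 0,"z": 0.03,"turn": 0},
    {"x": 0.081,"y": 0,"z": 0.06,"turn": 0},
    {"x": 0.081,"y": 0,"z": 0.06,"turn": 0}
  ]
}}

```text
t: 9.65
tool_pos: [0.5674, 0.192, 0.1628]
tool_rot: [-2.22, -2.22, 0.01]
contact_force: [0.0, -0.4, -0.4]
grip_width: 0.0852
```

Run:
```python
from h import *
for i in range(2):
    s=wrist('w6'); print({k:np.round(s['st'][k],4) for k in('t','tool_pos','tool_rot','contact_force')})
    P,u,v=wcloud(s)
    for a in [(.57,.193,.035,.108,.118),(.57,.193,.035,.085,.118)]: print(circ(P,*a))
```

```text
{'t': np.float64(9.65), 'tool_pos': array([0.5674, 0.192 , 0.1628]), 'tool_rot': array([-2.2201, -2.2201,  0.0101]), 'contact_force': array([ 0.0014, -0.4036, -0.3987])}
(3711, array([0.5657, 0.1952, 0.1129]), array([0.5676, 0.1953]), 0.0254)
(4097, array([0.5636, 0.1952, 0.1129]), array([0.5676, 0.1953]), 0.0254)
{'t': np.float64(9.7), 'tool_pos': array([0.5686, 0.1922, 0.1648]), 'tool_rot': array([-2.2212, -2.2204,  0.0055]), 'contact_force': array([ 0.1083,  0.1127, -0.0881])}
(3662, array([0.5657, 0.1954, 0.113 ]), array([0.5674, 0.1955]), 0.0252)
(4007, array([0.5639, 0.1954, 0.1129]), array([0.5675, 0.1954]), 0.0253)
```

View pics/w6.png

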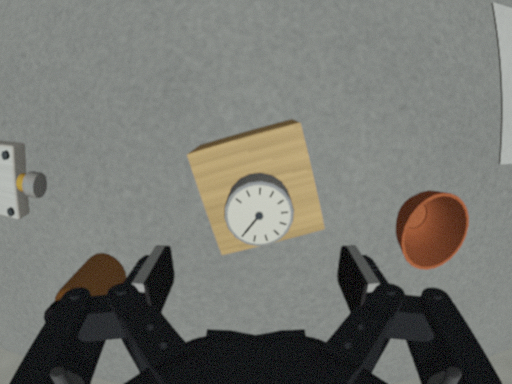

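The dial at (259,215) is nearly centred between the fingers. I'll descend and grip the case.

{"method": "apply_moves", "body": {
  "steps": [
    {"x": 0.0028,"y": 0,"z": 0.03,"turn": 0},
    {"x": 0.0028,"y": 0,"z": 0.06,"turn": 0},
    {"x": 0.0028,"y": 0,"z": 0.086,"turn": 0},
    {"x": 0.0028,"y": 0,"z": 0.086,"turn": 0}
  ]
}}

```text
t: 10.25
tool_pos: [0.5691, 0.1952, 0.0798]
tool_rot: [-2.221, -2.221, 0.003]
contact_force: [-0.3, 0.8, 0.4]
grip_width: 0.0855
```

Run:
```python
from h import *
s=wrist('w7'); print({k:np.round(s['st'][k],4) for k in('t','tool_pos','tool_rot','contact_force')})
P,u,v=wcloud(s)
for a in [(.568,.195,.035,.105,.118)]: print(circ(P,*a))
```

```text
{'t': np.float64(10.25), 'tool_pos': array([0.5691, 0.1952, 0.0798]), 'tool_rot': array([-2.2213, -2.2208,  0.0029]), 'contact_force': array([-0.2648,  0.7768,  0.4426])}
(8438, array([0.5632, 0.1954, 0.113 ]), array([0.5678, 0.1953]), 0.0254)
```

View pics/w7.png

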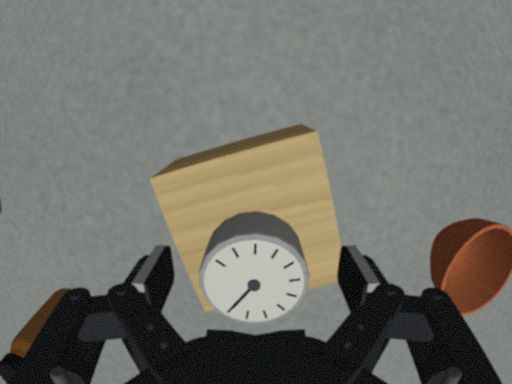

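The dial at (254,285) is centred. Closing now.

{"method": "apply_moves", "body": {
  "steps": [
    {"x": 0,"y": -0.001,"z": 0,"turn": 0},
    {"x": 0,"y": -0.001,"z": 0,"turn": 0},
    {"x": 0,"y": -0.001,"z": 0,"turn": 0},
    {"x": 0,"y": -0.001,"z": 0,"turn": 0},
    {"x": 0,"y": -0.001,"z": 0,"turn": 0}
  ],
  "gripper": 0.042
}}

```text
t: 10.92
tool_pos: [0.5696, 0.1955, 0.0819]
tool_rot: [2.221, 2.221, 0.003]
contact_force: [-0.2, -1.2, 7.1]
grip_width: 0.0486
```

{"method": "apply_moves", "body": {
  "steps": [
    {"x": 0,"y": 0,"z": -0.01,"turn": 0},
    {"x": 0,"y": 0,"z": -0.03,"turn": 0},
    {"x": 0,"y": 0,"z": -0.06,"turn": 0},
    {"x": 0,"y": 0,"z": -0.1,"turn": 0},
    {"x": 0,"y": 0,"z": -0.1,"turn": 0}
  ]
}}

```text
t: 11.55
tool_pos: [0.5707, 0.196, 0.185]
tool_rot: [2.22, 2.22, 0.01]
contact_force: [0.2, -0.9, -2.0]
grip_width: 0.0484
```

Run:
```python
from h import *
for i in range(2):
    s=wrist('w8'); print({k:np.round(s['st'][k],4) for k in('t','tool_pos','tool_rot','contact_force')})
    P,u,v=wcloud(s); t=s['st']['tool_pos']
    print(circ(P,t[0],t[1],.035,t[2]+.025,t[2]+.045), t[:3])
s=eyes.snapshot('scene'); cv2.imwrite('pics/s8.png',cv2.resize(s['image'][100:280,150:420],None,fx=2.9,fy=2.9)[:,:,::-1])
```

```text
{'t': np.float64(11.55), 'tool_pos': array([0.5707, 0.196 , 0.185 ]), 'tool_rot': array([2.2205, 2.2197, 0.0101]), 'contact_force': array([ 0.2142, -0.9108, -2.0342])}
(9692, array([0.5638, 0.1965, 0.216 ]), array([0.5632, 0.196 ]), 0.0351) [0.57068211 0.19600154 0.18498894]
{'t': np.float64(11.6), 'tool_pos': array([0.5695, 0.1958, 0.1827]), 'tool_rot': array([2.2211, 2.2207, 0.0056]), 'contact_force': array([ 1.7000e-03,  2.3930e-01, -2.8476e+00])}
(9698, array([0.5628, 0.1964, 0.2138]), array([0.5621, 0.1958]), 0.0351) [0.56954146 0.19579999 0.18271458]
```

View pics/w8.png

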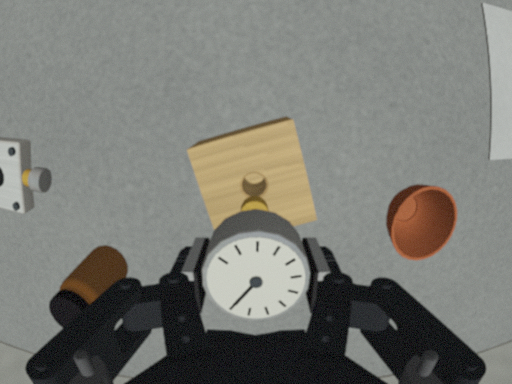

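View pics/s8.png

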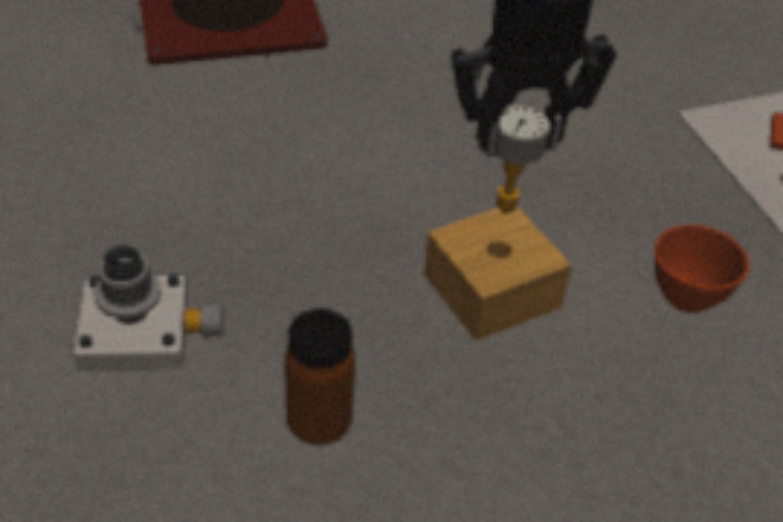

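Run:
```python
from h import *
s=wrist(); t=s['st']['tool_pos']; print(s['st']['t'],np.round(t,4),np.round(s['st']['tool_rot'],4),s['st']['contact_force'],s['st']['torque'])
g=s['image'].astype(int); m=(g.min(2)>150); m[:215]=0; m[325:]=0; m[:,:190]=0; m[:,320:]=0
n,l,stt,c=cv2.connectedComponentsWithStats(m.astype(np.uint8)); k=1+np.argmax(stt[1:,4]); print(stt[k])
P,u,v=wcloud(s,l==k); e=cv2.minEnclosingCircle(P[:,:2].astype(np.float32)); print(e, np.median(P,0))
A=np.c_[P[:,:2],np.ones(len(P))]; print('tilt',np.linalg.lstsq(A,P[:,2],rcond=None)[0])
```

```text
11.7 [0.5681 0.1955 0.1801] [-2.2211e+00 -2.2212e+00  9.0000e-04] [-0.48363136  0.32162786 -2.74454294] [-0.01046386 -0.01459589 -0.0189741 ]
[ 203  233  105   87 6541]
((0.5669480562210083, 0.19660979509353638), 0.02449215203523636) [0.56386075 0.19613778 0.21108597]
tilt [-0.00196335 -0.01195354  0.21453773]
```

Gauge is gripped upright, with its plug at (510,190) in the crop and clear of the stand. Carrying it over the coupler.

{"method": "apply_moves", "body": {
  "steps": [
    {"x": -0.02,"y": 0,"z": -0.02,"turn": 0},
    {"x": -0.06,"y": -0.002,"z": -0.03,"turn": 0},
    {"x": -0.11,"y": -0.004,"z": -0.03,"turn": 0},
    {"x": -0.16,"y": -0.006,"z": -0.03,"turn": 0},
    {"x": -0.21,"y": -0.008,"z": -0.03,"turn": 0}
  ]
}}

```text
t: 12.38
tool_pos: [0.56, -0.0176, 0.2111]
tool_rot: [2.223, 2.22, 0.0]
contact_force: [1.2, 1.1, -2.6]
grip_width: 0.0484
```

{"method": "apply_moves", "body": {
  "steps": [
    {"x": -0.05,"y": 0,"z": 0,"turn": 0},
    {"x": -0.1,"y": 0,"z": 0,"turn": 0},
    {"x": -0.135,"y": 0,"z": 0,"turn": 0},
    {"x": -0.148,"y": 0,"z": 0,"turn": 0},
    {"x": -0.148,"y": 0,"z": 0,"turn": 0}
  ]
}}

```text
t: 13.0
tool_pos: [0.5601, -0.1636, 0.2106]
tool_rot: [-2.224, -2.219, 0.0]
contact_force: [0.5, 1.6, -1.7]
grip_width: 0.0485
```

{"method": "apply_moves", "body": {
  "steps": [
    {"x": 0,"y": 0,"z": 0,"turn": 0},
    {"x": 0,"y": 0,"z": 0,"turn": 0}
  ]
}}

```text
t: 13.25
tool_pos: [0.5608, -0.161, 0.2103]
tool_rot: [-2.219, -2.223, -0.0]
contact_force: [-0.0, 0.3, -2.0]
grip_width: 0.0486
```

```bash
cat >> h.py <<'E'
def dial(s):
    g=s['image'].astype(int); m=(g.min(2)>150); m[:215]=0; m[325:]=0; m[:,:190]=0; m[:,320:]=0
    n,l,stt,c=cv2.connectedComponentsWithStats(m.astype(np.uint8)); k=1+np.argmax(stt[1:,4])
    P,u,v=wcloud(s,l==k); e=cv2.minEnclosingCircle(P[:,:2].astype(np.float32)); return np.round(e[0],4),round(e[1],4),np.round(np.median(P,0),4)
E
python3 - <<'E'
from h import *
for i in range(2):
    s=wrist('w9'); print({k:np.round(s['st'][k],4) for k in('t','tool_pos','tool_rot','contact_force')})
    P,u,v=wcloud(s); print('dial',dial(s)); print(circ(P,.559,-.162,.045,.04,.066))
s=eyes.snapshot('scene'); cv2.imwrite('pics/s9.png',cv2.resize(s['image'][120:260,120:300],None,fx=4,fy=4)[:,:,::-1])
s=eyes.snapshot('top'); cv2.imwrite('pics/t9.png',cv2.resize(s['image'][120:260,230:400],None,fx=4,fy=4)[:,:,::-1])
E
```

```text
{'t': np.float64(13.25), 'tool_pos': array([ 0.5608, -0.161 ,  0.2103]), 'tool_rot': array([-2.2187e+00, -2.2234e+00, -3.0000e-04]), 'contact_force': array([-0.02  ,  0.3161, -2.0124])}
dial (array([ 0.5594, -0.1604]), 0.0244, array([ 0.5565, -0.1603,  0.2413]))
(965, array([ 0.5444, -0.1615,  0.0586]), array([ 0.559 , -0.1619]), 0.0309)
{'t': np.float64(13.3), 'tool_pos': array([ 0.5608, -0.1612,  0.2103]), 'tool_rot': array([-2.2192e+00, -2.2232e+00, -2.0000e-04]), 'contact_force': array([ 0.44  , -0.1946, -1.491 ])}
dial (array([ 0.644 , -0.1287]), 0.1143, array([ 0.5564, -0.1606,  0.2413]))
(957, array([ 0.5445, -0.1618,  0.0586]), array([ 0.5591, -0.1619]), 0.031)
```

View pics/w9.png

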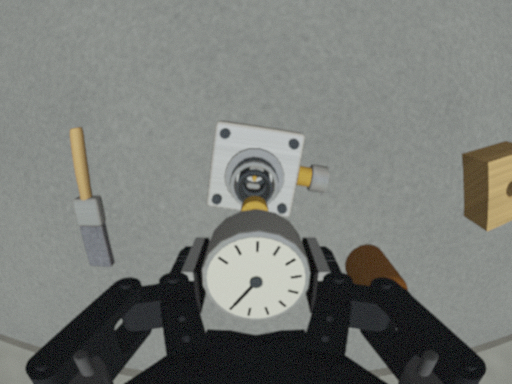

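View pics/s9.png

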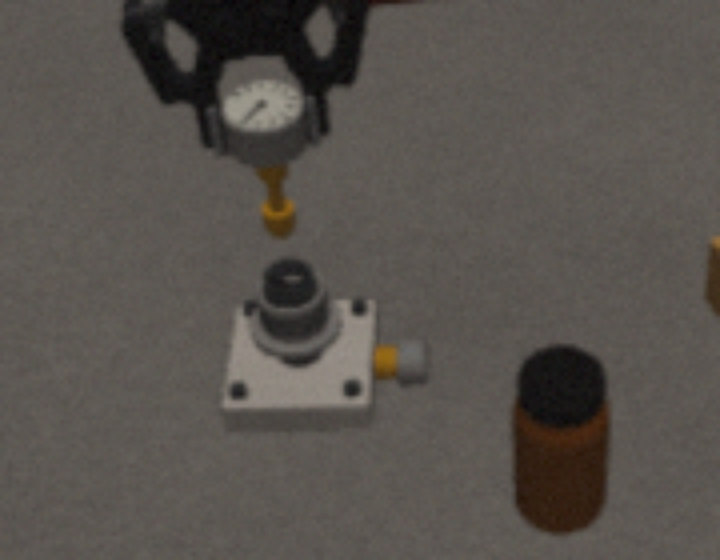

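The plug at (256,205) hangs over the mouth at (256,180). The axes are about 1.3 mm apart in y. I'll correct that and go down to just above the rim.

{"method": "apply_moves", "body": {
  "steps": [
    {"x": -0.0013,"y": -0.0004,"z": 0,"turn": 0},
    {"x": -0.0013,"y": -0.0004,"z": 0.015,"turn": 0},
    {"x": -0.0013,"y": -0.0004,"z": 0.028,"turn": 0},
    {"x": -0.0013,"y": -0.0004,"z": 0.034,"turn": 0},
    {"x": -0.0013,"y": -0.0004,"z": 0.034,"turn": 0}
  ]
}}

```text
t: 14.08
tool_pos: [0.5598, -0.1638, 0.1756]
tool_rot: [-2.221, -2.221, 0.002]
contact_force: [-0.8, 0.7, -1.9]
grip_width: 0.0484
```

Run:
```python
from h import *
s=wrist('w10'); print({k:np.round(s['st'][k],4) for k in('t','tool_pos','tool_rot','contact_force')})
P,u,v=wcloud(s); print('dial',dial(s)); print(circ(P,.559,-.162,.045,.04,.066))
s=eyes.snapshot('scene'); cv2.imwrite('pics/s10.png',cv2.resize(s['image'][120:260,120:300],None,fx=4,fy=4)[:,:,::-1])
```

```text
{'t': np.float64(14.075), 'tool_pos': array([ 0.5598, -0.1638,  0.1756]), 'tool_rot': array([-2.2211e+00, -2.2206e+00,  1.6000e-03]), 'contact_force': array([-0.7567,  0.698 , -1.9448])}
dial (array([ 0.5586, -0.163 ]), 0.0244, array([ 0.5556, -0.1631,  0.2066]))
(1114, array([ 0.5422, -0.1616,  0.0585]), array([ 0.5589, -0.1619]), 0.031)
```

View pics/w10.png

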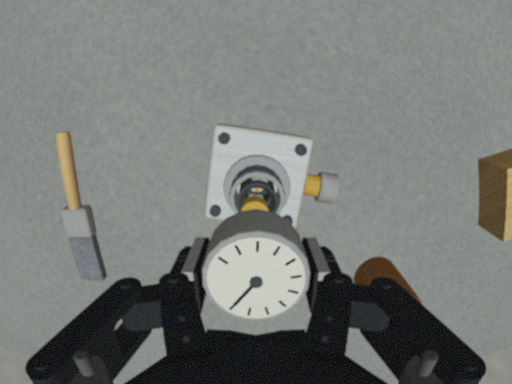

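View pics/s10.png

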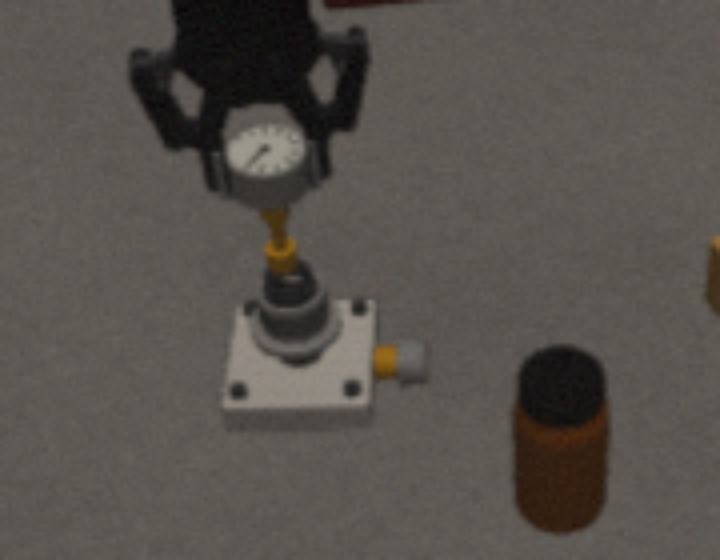

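The plug nose at (280,262 in the crop) is just above the mouth. Small correction, then a slow entry.

{"method": "apply_moves", "body": {
  "steps": [
    {"x": 0.001,"y": 0,"z": 0.001,"turn": 0},
    {"x": 0.001,"y": 0,"z": 0.004,"turn": 0},
    {"x": 0.001,"y": 0,"z": 0.007,"turn": 0},
    {"x": 0.001,"y": 0,"z": 0.01,"turn": 0}
  ]
}}

```text
t: 14.68
tool_pos: [0.5601, -0.1628, 0.1661]
tool_rot: [-2.222, -2.221, 0.0]
contact_force: [-0.6, 0.9, -2.9]
grip_width: 0.0487
```

{"method": "apply_moves", "body": {
  "steps": [
    {"x": 0,"y": 0,"z": 0.003,"turn": 0},
    {"x": 0,"y": 0,"z": 0.006,"turn": 0},
    {"x": 0,"y": 0,"z": 0.009,"turn": 0}
  ]
}}

```text
t: 15.05
tool_pos: [0.5602, -0.1628, 0.1571]
tool_rot: [2.222, 2.221, -0.0]
contact_force: [-0.5, 0.8, -3.0]
grip_width: 0.0485
```

{"method": "apply_moves", "body": {
  "steps": [
    {"x": 0,"y": 0,"z": 0.003,"turn": 0},
    {"x": 0,"y": 0,"z": 0.006,"turn": 0},
    {"x": 0,"y": 0,"z": 0.009,"turn": 0},
    {"x": 0,"y": 0,"z": 0.012,"turn": 0}
  ]
}}

```text
t: 15.55
tool_pos: [0.5602, -0.1628, 0.1451]
tool_rot: [2.222, 2.221, -0.0]
contact_force: [-0.4, -0.2, -1.4]
grip_width: 0.0484
```

{"method": "apply_moves", "body": {
  "steps": [
    {"x": 0,"y": 0,"z": 0.002,"turn": 0},
    {"x": 0,"y": 0,"z": 0.004,"turn": 0},
    {"x": 0,"y": 0,"z": 0.006,"turn": 0},
    {"x": 0,"y": 0,"z": 0.008,"turn": 0}
  ]
}}

```text
t: 16.05
tool_pos: [0.5603, -0.1626, 0.1373]
tool_rot: [-2.221, -2.221, -0.0]
contact_force: [-0.2, 0.8, -1.4]
grip_width: 0.0483
```

Run:
```python
from h import *
s=wrist('w11'); print({k:np.round(s['st'][k],4) for k in('t','tool_pos','tool_rot','contact_force')})
P,u,v=wcloud(s); print('dial',dial(s)); print(circ(P,.559,-.162,.045,.04,.072))
```

```text
{'t': np.float64(16.05), 'tool_pos': array([ 0.5603, -0.1626,  0.1373]), 'tool_rot': array([-2.2214e+00, -2.2214e+00, -4.0000e-04]), 'contact_force': array([-0.1543,  0.8058, -1.3547])}
dial (array([ 0.559 , -0.1618]), 0.0244, array([ 0.5562, -0.162 ,  0.1683]))
(1478, array([ 0.5405, -0.1621,  0.0585]), array([ 0.5582, -0.1619]), 0.0311)
```

View pics/w11.png

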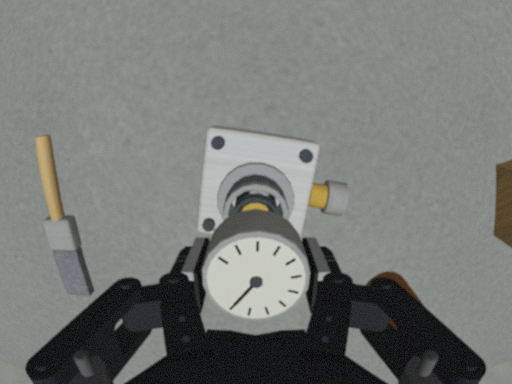

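The plug is inside the mouth at (257,205), coaxial within about 1 mm, with the nose at about 65 mm. From here I press slowly.

{"method": "apply_moves", "body": {
  "steps": [
    {"x": 0,"y": 0,"z": 0.001,"turn": 0},
    {"x": 0,"y": 0,"z": 0.0025,"turn": 0},
    {"x": 0,"y": 0,"z": 0.004,"turn": 0},
    {"x": 0,"y": 0,"z": 0.0055,"turn": 0},
    {"x": 0,"y": 0,"z": 0.007,"turn": 0}
  ]
}}

```text
t: 16.73
tool_pos: [0.5606, -0.1626, 0.1307]
tool_rot: [2.221, 2.221, 0.001]
contact_force: [-0.1, 3.7, 4.7]
grip_width: 0.0486
```

{"method": "apply_moves", "body": {
  "steps": [
    {"x": 0,"y": 0,"z": 0.0005,"turn": 0},
    {"x": 0,"y": 0,"z": 0.001,"turn": 0},
    {"x": 0,"y": 0,"z": 0.0015,"turn": 0},
    {"x": 0,"y": 0,"z": 0.002,"turn": 0}
  ]
}}

```text
t: 17.23
tool_pos: [0.5605, -0.1627, 0.1287]
tool_rot: [2.221, 2.221, 0.001]
contact_force: [-1.2, 4.6, 7.9]
grip_width: 0.0485
```

{"method": "apply_moves", "body": {
  "steps": [
    {"x": 0.0004,"y": 0,"z": 0,"turn": 0},
    {"x": 0.0004,"y": 0,"z": 0.0004,"turn": 0},
    {"x": 0.0004,"y": 0,"z": 0.0008,"turn": 0}
  ]
}}

```text
t: 17.6
tool_pos: [0.5607, -0.1626, 0.1283]
tool_rot: [2.221, 2.221, 0.001]
contact_force: [-1.4, 4.1, 9.5]
grip_width: 0.0486
```

{"method": "apply_moves", "body": {
  "steps": [
    {"x": 0,"y": 0,"z": 0.0004,"turn": 0},
    {"x": 0,"y": 0,"z": 0.0008,"turn": 0}
  ]
}}

```text
t: 17.85
tool_pos: [0.5607, -0.1626, 0.1275]
tool_rot: [2.221, 2.221, 0.001]
contact_force: [-1.2, 3.7, 9.7]
grip_width: 0.0486
```

{"method": "apply_moves", "body": {
  "steps": [
    {"x": 0.0003,"y": 0,"z": 0.0004,"turn": 0},
    {"x": 0.0003,"y": 0,"z": 0.0008,"turn": 0}
  ]
}}

```text
t: 18.1
tool_pos: [0.5607, -0.1626, 0.1267]
tool_rot: [2.221, 2.22, 0.001]
contact_force: [-0.9, 3.3, 8.7]
grip_width: 0.0483
```

```bash
cat >> h.py <<'E'
def chk(n=None):
    s=wrist(n); P,u,v=wcloud(s); print({k:np.round(s['st'][k],4) for k in('t','tool_pos','contact_force')}); print('dial',dial(s)); print('flange',circ(P,.559,-.162,.045,.04,.072))
    return s
E
python3 -c "
from h import *
chk()"
```

```text
{'t': np.float64(18.1), 'tool_pos': array([ 0.5607, -0.1626,  0.1267]), 'contact_force': array([-0.913 ,  3.3138,  8.7127])}
dial (array([ 0.5595, -0.1617]), 0.0242, array([ 0.5567, -0.1619,  0.1578]))
flange (1618, array([ 0.54  , -0.1621,  0.0588]), array([ 0.5586, -0.1617]), 0.0311)
```

{"method": "apply_moves", "body": {
  "steps": [
    {"x": 0,"y": 0,"z": 0.0005,"turn": 0},
    {"x": 0,"y": 0,"z": 0.001,"turn": 0}
  ]
}}

```text
t: 18.4
tool_pos: [0.5607, -0.1626, 0.1257]
tool_rot: [2.221, 2.22, 0.001]
contact_force: [-0.9, 2.5, 8.7]
grip_width: 0.0484
```

{"method": "apply_moves", "body": {
  "steps": [
    {"x": 0,"y": 0,"z": 0.0005,"turn": 0},
    {"x": 0,"y": 0,"z": 0.001,"turn": 0}
  ]
}}

```text
t: 18.65
tool_pos: [0.5606, -0.1626, 0.1246]
tool_rot: [2.221, 2.22, 0.001]
contact_force: [0.1, 2.8, 8.2]
grip_width: 0.0484
```

```bash
python3 -c "
from h import *
chk()"
```

```text
{'t': np.float64(18.65), 'tool_pos': array([ 0.5606, -0.1626,  0.1246]), 'contact_force': array([0.1041, 2.7617, 8.2284])}
dial (array([ 0.5596, -0.1621]), 0.0244, array([ 0.5566, -0.1619,  0.1557]))
flange (1658, array([ 0.5399, -0.1617,  0.0599]), array([ 0.5589, -0.1619]), 0.0312)
```

{"method": "apply_moves", "body": {
  "steps": [
    {"x": 0,"y": 0,"z": 0.0005,"turn": 0},
    {"x": 0,"y": 0,"z": 0.001,"turn": 0}
  ]
}}

```text
t: 18.95
tool_pos: [0.5605, -0.1626, 0.1235]
tool_rot: [2.221, 2.22, 0.0]
contact_force: [-0.9, 2.6, 5.7]
grip_width: 0.0487
```

```bash
python3 -c "
from h import *
chk('w12')"
```

```text
{'t': np.float64(18.95), 'tool_pos': array([ 0.5605, -0.1626,  0.1235]), 'contact_force': array([-0.8888,  2.6409,  5.6594])}
dial (array([ 0.5594, -0.1618]), 0.0243, array([ 0.5566, -0.1619,  0.1546]))
flange (1640, array([ 0.5398, -0.1614,  0.0612]), array([ 0.5581, -0.1617]), 0.031)
```

View pics/w12.png

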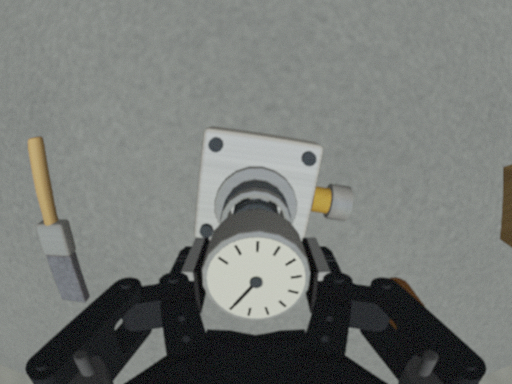

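The flange is creeping up (58.6 to 61.2 mm) while the force stays low. There is no snap yet, so I continue slowly.

{"method": "apply_moves", "body": {
  "steps": [
    {"x": 0,"y": 0,"z": 0.0005,"turn": 0},
    {"x": 0,"y": 0,"z": 0.001,"turn": 0}
  ]
}}

```text
t: 19.25
tool_pos: [0.5606, -0.1626, 0.1225]
tool_rot: [2.221, 2.22, 0.001]
contact_force: [-0.9, 1.8, 8.8]
grip_width: 0.0487
```

```bash
python3 -c "
from h import *
chk()"
```

```text
{'t': np.float64(19.25), 'tool_pos': array([ 0.5606, -0.1626,  0.1225]), 'contact_force': array([-0.9221,  1.8011,  8.8117])}
dial (array([ 0.5592, -0.1617]), 0.024, array([ 0.5565, -0.1619,  0.1536]))
flange (1600, array([ 0.5398, -0.1621,  0.0677]), array([ 0.5588, -0.1619]), 0.0311)
```

{"method": "apply_moves", "body": {
  "steps": [
    {"x": 0,"y": 0,"z": 0.0005,"turn": 0},
    {"x": 0,"y": 0,"z": 0.001,"turn": 0}
  ]
}}

```text
t: 19.55
tool_pos: [0.5608, -0.1626, 0.1218]
tool_rot: [2.221, 2.22, 0.001]
contact_force: [-1.2, 2.7, 9.9]
grip_width: 0.0486
```

```bash
python3 -c "
from h import *
chk()"
```

```text
{'t': np.float64(19.55), 'tool_pos': array([ 0.5608, -0.1626,  0.1218]), 'contact_force': array([-1.2265,  2.6987,  9.8725])}
dial (array([ 0.5597, -0.1617]), 0.0241, array([ 0.5568, -0.1619,  0.1529]))
flange (1600, array([ 0.5398, -0.1621,  0.0676]), array([ 0.5582, -0.162 ]), 0.0311)
```

The sleeve has sprung back up: the flange is at 67.7 mm. I'll stop pressing, ease up until the latch takes the load, and release.

{"method": "apply_moves", "body": {
  "steps": [
    {"x": 0,"y": 0,"z": -0.001,"turn": 0},
    {"x": 0,"y": 0,"z": -0.002,"turn": 0},
    {"x": 0,"y": 0,"z": -0.003,"turn": 0},
    {"x": 0,"y": 0,"z": -0.004,"turn": 0}
  ]
}}

```text
t: 20.1
tool_pos: [0.5602, -0.1625, 0.125]
tool_rot: [2.222, 2.221, -0.0]
contact_force: [0.3, 1.8, 4.0]
grip_width: 0.0486
```

```bash
python3 -c "
from h import *
chk()"
```

```text
{'t': np.float64(20.1), 'tool_pos': array([ 0.5602, -0.1625,  0.125 ]), 'contact_force': array([0.2778, 1.7909, 3.954 ])}
dial (array([ 0.5589, -0.1616]), 0.024, array([ 0.5562, -0.1618,  0.1561]))
flange (1553, array([ 0.54  , -0.1613,  0.0677]), array([ 0.5584, -0.1619]), 0.031)
```

{"method": "apply_moves", "body": {
  "steps": [
    {"x": 0,"y": 0,"z": -0.0005,"turn": 0},
    {"x": 0,"y": 0,"z": -0.001,"turn": 0},
    {"x": 0,"y": 0,"z": -0.0015,"turn": 0}
  ]
}}

```text
t: 20.52
tool_pos: [0.5602, -0.1624, 0.1265]
tool_rot: [2.222, 2.221, -0.0]
contact_force: [0.3, -1.5, 3.3]
grip_width: 0.0486
```

{"method": "apply_moves", "body": {
  "steps": [
    {"x": 0,"y": 0,"z": -0.0005,"turn": 0},
    {"x": 0,"y": 0,"z": -0.001,"turn": 0},
    {"x": 0,"y": 0,"z": -0.001,"turn": 0}
  ]
}}

```text
t: 20.9
tool_pos: [0.5602, -0.1623, 0.1275]
tool_rot: [2.222, 2.221, -0.0]
contact_force: [0.9, -1.3, 3.2]
grip_width: 0.0485
```

{"method": "apply_moves", "body": {
  "steps": [
    {"x": 0,"y": 0,"z": 0,"turn": 0},
    {"x": 0,"y": 0,"z": 0,"turn": 0},
    {"x": 0,"y": 0,"z": 0,"turn": 0},
    {"x": 0,"y": 0,"z": 0,"turn": 0}
  ],
  "gripper": 0.0854
}}

```text
t: 21.4
tool_pos: [0.5601, -0.162, 0.1273]
tool_rot: [-2.221, -2.221, 0.0]
contact_force: [-0.8, 0.4, 0.3]
grip_width: 0.0849
```

```bash
python3 -c "
from h import *
chk('w13')"
```

```text
{'t': np.float64(21.4), 'tool_pos': array([ 0.5601, -0.162 ,  0.1273]), 'contact_force': array([-0.7596,  0.4479,  0.2531])}
dial (array([ 0.5587, -0.1612]), 0.0237, array([ 0.5562, -0.1614,  0.1605]))
flange (1557, array([ 0.5401, -0.1615,  0.0676]), array([ 0.5589, -0.1618]), 0.0312)
```

View pics/w13.png

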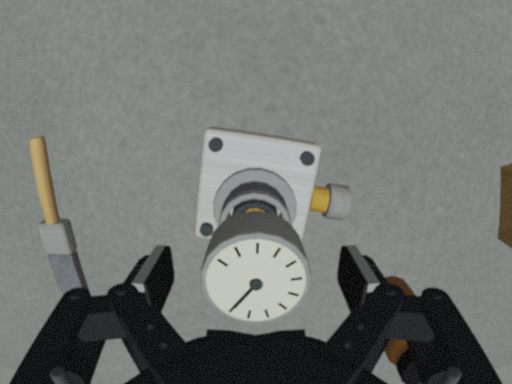

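The gauge stands free at (256,284), and the sleeve is up. I'll retreat upward and verify.

{"method": "apply_moves", "body": {
  "steps": [
    {"x": 0,"y": 0,"z": -0.02,"turn": 0},
    {"x": 0,"y": 0,"z": -0.06,"turn": 0},
    {"x": 0,"y": 0,"z": -0.1,"turn": 0},
    {"x": 0,"y": 0,"z": -0.12,"turn": 0},
    {"x": 0,"y": 0,"z": -0.12,"turn": 0}
  ]
}}

```text
t: 22.08
tool_pos: [0.5611, -0.1626, 0.2503]
tool_rot: [2.22, 2.219, 0.004]
contact_force: [-0.6, 0.3, -0.3]
grip_width: 0.0852
```

Run:
```python
from h import *
s=wrist('w14'); P,u,v=wcloud(s); print(s['st']['t'],s['st']['contact_force'].round(1),s['st']['tool_pos'].round(3))
print(circ(P,.559,-.162,.03,.155,.168),circ(P,.559,-.162,.045,.05,.075))
m=(np.hypot(P[:,0]-.559,P[:,1]+.162)<.022)&(abs(P[:,2]-.161)<.006); Q=P[m]; print('tilt',np.linalg.lstsq(np.c_[Q[:,:2],np.ones(len(Q))],Q[:,2],rcond=None)[0])
s=eyes.snapshot('scene'); cv2.imwrite('pics/s14.png',cv2.resize(s['image'][120:270,70:420],None,fx=2.2,fy=2.2)[:,:,::-1])
for n in ['bottle','pot','brush']:
    o=eyes.regions_of('scene',n)[0]; print(n,np.round(np.median(cloud(s,o['region'])[0],0),3))
```

```text
22.075 [-0.6  0.3 -0.3] [ 0.561 -0.163  0.25 ]
(2667, array([ 0.5568, -0.1614,  0.1603]), array([ 0.558 , -0.1611]), 0.0249) (619, array([ 0.5397, -0.1623,  0.0678]), array([ 0.5588, -0.1618]), 0.031)
tilt [-0.00189206 -0.01232871  0.15947926]
bottle [ 0.58  -0.155  0.029]
pot [0.6   0.393 0.043]
brush [ 0.637 -0.388  0.018]
```

View pics/s14.png

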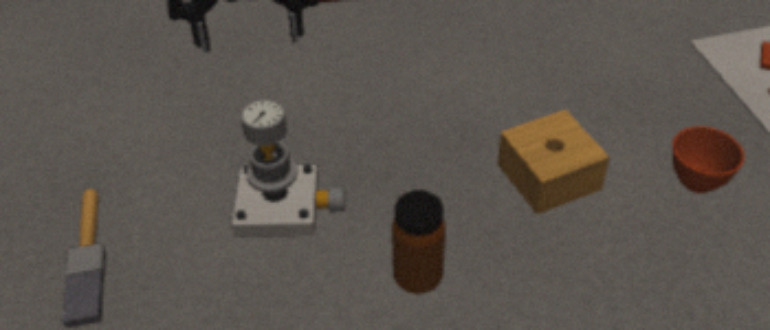

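The scene view shows the gauge upright in the coupler at (264,120 in the crop). The stand is empty, and the jar at (418,240), the bowl at (706,160) and the brush at (86,255) are where they were. The network's "bottle" region was the coupler this time, but the jar's pixel position is unchanged in the picture. Handing in.

```bash
python3 -c "
from h import *
print(order.close_job(), arm.state()['t'])"
```

```text
the job is handed in; nothing more can be done
the job is handed in; nothing more can be done
```

The gauge is standing upright in the coupler with the sleeve sprung back up, and I handed the job in at about 22 s of the 61 s allowed.

**Sleeve:** I gripped it and pulled it down to its lower stop, where the force reached about 19 N. After I let go it stayed about 9.5 mm down by itself, so it was latched.

**Insertion:** I pressed the plug in slowly until the sleeve sprang back up. The force reading peaked at about 10 N, or about 12.5 N allowing for the gauge's weight. I then stopped pressing, eased up and let go.

**Last checks:**
- **Sleeve up:** the flange is back at 67.7 mm, its fully-up height.
- **Depth:** the dial is at 160.4 mm, which puts the nose at about 57 mm, inside the 45 to 59 mm expected once locked.
- **Upright:** the dial is level within about 0.7°, the same reading as when I was holding it.
- **Bystanders:** the jar, bowl and brush are in their original places, and nothing was touching the robot.

**Disagreed or not checked:**
- In the last check the network reported the coupler as the jar, so I confirmed the jar from its unchanged position in the picture.
- I did not tug on the gauge to test the lock. I judged it locked from the sleeve and the depth.

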